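# Cap on the turntable, reflector flap held at its balance point

### The job

Get the grey lens rear cap ready for its photo: take it from the sloping cradle and set it, without dropping it, flat in the round pocket of the white turntable, rim down and closed side up, and let go of it. Then take the finger bar of the white reflector flap in the gripper, swing the flap up to upright, where it balances, without letting it tip over to the other side, and finish still gripping the bar so that the flap is held motionless at its balance point. Leave everything else on the shelf where it stands.

Things in the scene. Friction and masses are not known exactly. Their poses are not given: they have to be found in the camera images.
- rear_cap: Grey plastic lens rear cap: a round cup 58 mm outer diameter (about 60 over its knurling), 26 mm high, wall 3 mm, one side closed, the other open (rim), 30 g. Origin at the centre of the rim plane; +z runs from rim to closed side. At the start it lies rim against the cradle's sloping plate, its +z leaning 0.4 rad from vertical towards the cradle's -x.
- cradle: Small fixed aluminium cradle with a 44 mm wide plate sloping 0.4 rad (low side towards its own -x) and a 30 mm wide lip, 7 mm proud of the plate, at the low end; the plate is narrower than the cap, so the cap's two sides along the cradle's y are free. The plate's middle is 40 mm above the shelf. Origin at the centre of its underside, z up.
- turntable: Fixed white turntable, a low round disc 148 mm diameter and 30 mm high that does not turn, with a shallow round pocket in the middle of its top: 62 mm diameter, 5 mm deep. Origin at the centre of its underside.
- pocket (a point): Centre of the turntable pocket's floor, 25 mm above the shelf (the turntable's top is 5 mm higher). The seated cap's origin lies here.
- flap_stand: Fixed aluminium foot of the reflector flap, plate 110 (x) x 170 (y) x 8 mm with two cheeks 42 mm high. Origin at the centre of its underside; the hinge axis runs along its y axis, 30 mm above the shelf; at the start the flap leans to its -x side.
- flap (a joint): Reflector flap's hinge angle, rad: 0 = upright = its balance point; negative leans to the stand's -x side, positive to +x. Stops at -0.85 and +0.85; starts at about -0.85. Swings freely; falls to a stop if let go more than about 0.05 rad from upright. White panel 140 wide, 100 high, 6 mm thick, about 300 g, with a finger bar on two thin arms above its upper edge.
- flap_bar (a point): Middle of the flap's finger bar: round steel, 10 mm diameter, parallel to the hinge, 92 mm free between the arms, 160 mm from the hinge axis; between bar and panel is an open window 47 mm high. Straight above the hinge when the flap is balanced (bar then 190 mm above the shelf). The point's x, y, z axes turn with the flap.
- flap_hinge (a point): Middle of the flap's hinge axis, 30 mm above the shelf; does not move.
- steel_bottle: Bystander: stainless twist-cap bottle, upright, 68 mm diameter, 200 mm tall; origin at the centre of its underside.
- camera_cage: Bystander: black aluminium camera cage, an upright open frame 50 x 130 x 95 mm with a small shoe on top; origin at the centre of its underside.
- prism: Bystander: glass triangular prism lying on one face, 60 mm long, 31 mm high; origin at the centre of its underside.
- lens: Bystander: black camera lens standing upright, 68 mm diameter, 74 mm tall; origin at the centre of its underside.
- body_cap: Bystander: flat black disc (camera body cap, not the rear cap), 56 mm diameter, 9 mm thick; origin at the centre of its underside.
- card_case: Bystander: white memory-card case lying flat, 45 x 70 x 12 mm; origin at the centre of its underside.
- screwdriver: Bystander: small black-handled screwdriver lying flat, 150 mm long; origin below its middle.
There are look-alikes about, which are no part of the job. Leave any yellow look-alike of the rear_cap alone. What is shaped like the flap_stand but turquoise is not meant.

How it is judged:
On the way, in this order (a step that is already met when the one before it is completed fails the run):
1. the cap sits flat in the turntable pocket, rim down, released, with the flap still down (horizontal distance between rear_cap and pocket below 0.004 m and z of rear_cap in the frame of pocket between -0.002 and 0.002 m and angle between rear_cap's own z axis and vertical below 0.06 rad and linear speed of rear_cap below 0.02 m/s and contact force between the fingers and rear_cap below 0.1 N and value of joint flap below -0.75 rad), for 0.2 s.
2. the flap is held by its bar at the balance point (value of joint flap between -0.07 and 0.07 rad and velocity of joint flap between -0.1 and 0.1 rad/s and contact force between the fingers and flap above 3 N), for 0.3 s.
At the end, for the whole second after the job is handed in: The rear cap rests in the pocket within 4 mm of its centre, rim down on the floor (within 2 mm), level within 0.06 rad, at rest and not touched by the fingers; the flap is within 0.07 rad of upright, motionless (under 0.1 rad/s), with the fingers gripping it with more than 3 N (all of step 2 and horizontal distance between rear_cap and pocket below 0.004 m and z of rear_cap in the frame of pocket between -0.002 and 0.002 m and angle between rear_cap's own z axis and vertical below 0.06 rad and linear speed of rear_cap below 0.02 m/s and contact force between the fingers and rear_cap below 0.1 N); the arm keeps its last pose, push and grip.
It fails at once if the flap tips over past its balance point by more than 0.3 rad (value of joint flap above 0.3 rad).
It fails at once if the cap is dropped (linear speed of rear_cap above 0.5 m/s and contact force between the fingers and rear_cap below 0.05 N).
It fails at once if a bystander is moved by more than 30 mm (distance of any of steel_bottle, camera_cage, prism, lens, body_cap, card_case, screwdriver from where it was at the start of the episode above 0.03 m).
It also fails if it takes over 53 s, if anything falls off the work surface, if the arm or the gripper's body presses on something with over 40 N, if the wrist force passes 120 N, or if a joint passes its speed limit or range.

### The arm

A 6-joint arm with a two-finger parallel gripper is mounted at the origin on the work surface. World frame = base frame: x ahead of the robot, y to its left, z up, the work surface at z = 0. Lengths are in m, angles in rad, forces in N, time in s.
With the tool pointing down it reaches from about 0.35 to 0.725 m from the base axis. Payload 6 kg.
Tool frame: the origin (TCP) lies midway between the tips of the shut fingers; the grasp point (between the pads) lies 19 mm behind it (arm.grip_depth is the distance from the TCP to the grasp point, in m); z points along the fingers, y is the line along which they close (so a half turn about z gives the same grasp; the last joint's range is limited). The gripper opens to 85 mm and grips with 20 to 120 N. Pads are 22 mm wide; open, the fingers measure 114 mm over their backs; the gripper's body (76 mm by 85 mm) begins 54 mm behind the grasp point. The pads swing forward as they close: fully open they stand 13 mm farther back than shut.
Start: joints at [0.334, 0.04, 0.085, 0, -1.615, -0.334], TCP at [0.6, 0, 0.231] pointing down, gripper open.
Joint ranges: [-2.56, 2.56], [-1.29, 2.01], [-1.08, 1.49], [-3.29, 1.98], [-2.81, -0.18], [-2.99, 2.99]. Speed limits (rad/s): [2.57, 2.57, 3.01, 3.14, 3.14, 3.14].

### API

Orientations are given as a rotation vector (axis times angle).
In Python, from station import arm gives the robot as it stands. Calls block until the motion is done:
- arm.move_ptp(position, orientation): joint-space move of the TCP to a pose.
- arm.move_l(position, rotation=None, rate=0.15, contact_N=None): straight line of the TCP; rotation=None keeps the orientation; rate is the mean speed in m/s. With contact_N (N) it stops when the force on the tool has changed by that much, and returns True; else False.
- arm.move_j(angles): joint-space move.
- arm.release() and arm.clamp(force=None): open the fingers fully, or close them until they stop; force is the grip in N (None keeps the last).
- arm.wait(seconds).
- arm.solve_ik(position, orientation): joint angles nearest the present ones, or None.
- arm.read_state(): the state.
- arm.grab_frame(name): name is "scene" or "side" or "wrist"; returns the picture (400x640x3 uint8, red, green, blue); there is no depth.
- arm.camera_params(name): a dict with "fx", "fy", "cx", "cy" (pixels), "k1" (the pictures are not rectified: a ray, as slopes to the right and down, at radius r is drawn at 1 + k1 r^2 times it, then the intrinsics apply), "position" and "orientation" of the camera in the world; the wrist camera has in their place "hand_eye" (4x4, takes a point from camera to tool coordinates, whose origin is the TCP and whose axes are the flange's). Camera axes: x right, y down, z forward; pixel columns grow to the right and rows downward; lengths in m; the calibration is good to about 2 mm. A picture is of the moment at which its call begins: read the wrist's pose just before it. camera_params takes no time and is no camera call.
A pose or a line that the arm cannot do raises arm.IKError and nothing moves.
- arm.sign_off(): hands the job in; it is judged then, once.
The state is a dict: "time": time; "q": joint angles; "qd": joint speeds; "tau": joint torques, N m; "tool_pos": TCP position; "tcp_rot": TCP orientation; "force": force on the tool from outside, world axes, zero at the start; "moment": the same for the moment, N m; "finger_gap": finger opening in m; "gripper_force": force on a finger pad.
Only numpy, scipy, OpenCV 4.12 (cv2) and the standard library are available. Lean on these libraries where they do the work, as an engineer would, in place of code of your own. Each camera call takes 0.05 s, during which the arm holds its last target. There are 200 camera calls.

## Working session

There is one attempt and no reset: what is moved stays moved. The work goes in short steps, each a Python script; the robot and the scene stay as the last script left them, time stands still between calls to the robot, and variables do not carry over. Pictures are saved under pics/ and viewed, at most 10 in all, crops included, and the job is handed in when it is done.

```bash
ls; mkdir -p pics; cat > h.py <<'E'
import numpy as np, cv2
from scipy.spatial.transform import Rotation as R
from station import arm
def cam(name, st=None):
    p=arm.camera_params(name)
    if 'hand_eye' in p:
        st=st or arm.read_state()
        T=np.eye(4);T[:3,:3]=R.from_rotvec(st['tcp_rot']).as_matrix();T[:3,3]=st['tool_pos']
        T=T@np.array(p['hand_eye'])
    else:
        T=np.eye(4);o=np.array(p['orientation'])
        T[:3,:3]=o if o.shape==(3,3) else R.from_rotvec(o).as_matrix();T[:3,3]=p['position']
    return p,T
def ray(c,u,v):
    p,T=c
    d=np.array([(u-p['cx'])/p['fx'],(v-p['cy'])/p['fy']]);s=d.copy()
    for _ in range(20): s=d/(1+p['k1']*(s@s))
    return T[:3,3],T[:3,:3]@np.array([s[0],s[1],1])
def onz(c,u,v,z):
    o,d=ray(c,u,v);return o+d*(z-o[2])/d[2]
def proj(c,P):
    p,T=c;q=T[:3,:3].T@(np.array(P)-T[:3,3]);s=q[:2]/q[2];s=s*(1+p['k1']*(s@s))
    return np.array([p['fx']*s[0]+p['cx'],p['fy']*s[1]+p['cy']])
def tri(c1,a,c2,b):
    o1,d1=ray(c1,*a);o2,d2=ray(c2,*b);d1/=np.linalg.norm(d1);d2/=np.linalg.norm(d2)
    t=np.linalg.lstsq(np.c_[d1,-d2],o2-o1,rcond=None)[0]
    A,B=o1+d1*t[0],o2+d2*t[1];return (A+B)/2,np.linalg.norm(A-B)
def snap(name,f):
    st=arm.read_state();im=arm.grab_frame(name);cv2.imwrite('pics/'+f+'.png',im[:,:,::-1]);np.save('pics/'+f+'.npy',im);return cam(name,st),im
def down(yaw): # tool z down, tool y at angle yaw from world +y
    return (R.from_euler('z',yaw)*R.from_rotvec([np.pi,0,0])).as_rotvec()
E
python3 - <<'E'
from h import *
for n in('scene','side','wrist'):
    c,im=snap(n,n+'0');print(n,c)
print(arm.read_state())
E
```

```text
pics
scene ({'fx': 475.7916471057816, 'fy': 475.7916471057816, 'cx': 322.52535036603587, 'cy': 206.45960155035527, 'k1': -0.04784362820316395, 'position': array([ 1.20288886, -0.12840205,  1.0067533 ]), 'orientation': array([-1.92118474, -1.63009624,  0.62761061])}, array([[ 0.16047553,  0.7363879 , -0.65725221,  1.20288886],
       [ 0.98701981, -0.12396125,  0.10210534, -0.12840205],
       [-0.00628466, -0.66510636, -0.74672219,  1.0067533 ],
       [ 0.        ,  0.        ,  0.        ,  1.        ]]))
side ({'fx': 365.6692502564165, 'fy': 365.6692502564165, 'cx': 318.1124469007767, 'cy': 194.19616064080844, 'k1': -0.06771814207243325, 'position': array([ 0.28993872, -0.67911142,  0.79200362]), 'orientation': array([-2.33233673,  0.25403744, -0.12453919])}, array([[ 0.97531423, -0.14499139,  0.16655223,  0.28993872],
       [-0.22046135, -0.6824077 ,  0.69693366, -0.67911142],
       [ 0.01260715, -0.71644765, -0.69752694,  0.79200362],
       [ 0.        ,  0.        ,  0.        ,  1.        ]]))
wrist ({'fx': 351.4625092626753, 'fy': 351.4625092626753, 'cx': 316.9781749790036
[... 726 characters left out ...]
         1.00000000e+00]]))
{'time': 0.15, 'q': array([ 3.33729129e-01,  4.06805158e-02,  8.40532466e-02, -3.10894210e-04,
       -1.61548599e+00, -3.33640757e-01]), 'qd': array([-0.00012631, -0.0024813 ,  0.00321774,  0.00258136,  0.00084284,
        0.00015362]), 'tau': array([-1.71928452e-03, -3.68610263e+01,  3.47691929e+01,  6.93625420e+00,
       -4.38957781e-03, -4.53315295e-06]), 'tool_pos': array([5.99757150e-01, 7.34294985e-05, 2.30516658e-01]), 'tcp_rot': array([ 2.22081264e+00, -2.22058600e+00, -1.34147005e-03]), 'force': array([ 0.8093797 ,  0.10016717, -0.7721506 ]), 'moment': array([-0.04497117,  0.02595816, -0.00633586]), 'gripper_force': 0.0, 'finger_gap': 0.085020490398296}
```

View pics/scene0.png

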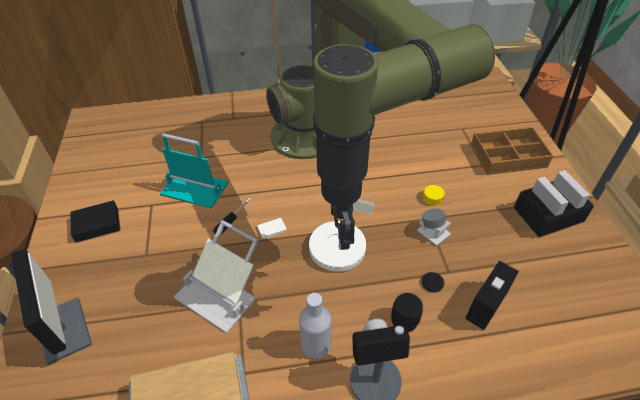

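View pics/side0.png

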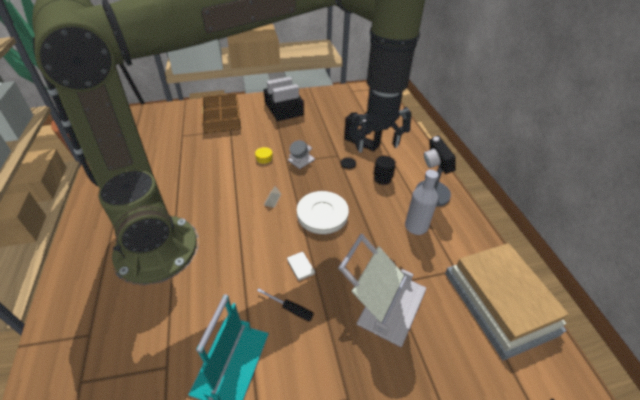

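```bash
python3 - <<'E'
from h import *
s=cam('scene');d=cam('side')
for n,a,b in [('barR',(219,223),(342,268)),('barL',(256,240),(362,239)),('captop',(433,213),(299,148)),('tt',(337,245),(322,211)),('hinge mid?',(215,292),(383,300))]:
    print(n,*tri(s,a,d,b))
print('tt z30',onz(s,337,245,.03),onz(d,322,211,.03))
print('cap z60',onz(s,433,216,.06),onz(d,299,150,.06))
for n,c,box,lo,hi in [('scene0',s,(300,210,380,280),0,60),('side0',d,(290,185,355,245),0,60)]:
    im=np.load(f'pics/{n}.npy');x0,y0,x1,y1=box
    h=cv2.cvtColor(im[y0:y1,x0:x1],cv2.COLOR_RGB2HSV);m=((h[...,1]<50)&(h[...,2]>150)).astype(np.uint8)
    cs,_=cv2.findContours(m,0,1);k=cv2.convexHull(max(cs,key=cv2.contourArea));e=cv2.fitEllipse(k)
    print(n,e[0][0]+x0,e[0][1]+y0,e[1],onz(c,e[0][0]+x0,e[0][1]+y0,.02))
E
python3 - <<'E'
import cv2,numpy as np
a=cv2.imread('pics/scene0.png')[200:340,160:280];b=cv2.imread('pics/side0.png')[220:350,320:440]
cv2.imwrite('pics/crop1.png',np.hstack([cv2.resize(a,(400,467),interpolation=2),cv2.resize(b,(400,467),interpolation=2)]))
E
```

```text
barR [ 0.4473636  -0.25919545  0.13842601] 0.005528283299343878
barL [ 0.51268683 -0.18065232  0.13110535] 0.007532289575497916
captop [0.44869685 0.27864362 0.06456417] 0.008597931893542526
tt [0.47061867 0.02283946 0.01819029] 0.0013562760863252688
hinge mid? [ 0.55180974 -0.28907036  0.00973389] 0.014394437230071212
tt z30 [0.47996993 0.02052286 0.03      ] [0.46758359 0.01288591 0.03      ]
cap z60 [0.45065309 0.28109056 0.06      ] [0.44922218 0.26783184 0.06      ]
scene0 337.6809616088867 245.12231063842773 (48.28394317626953, 57.5935173034668) [0.47324999 0.02371545 0.02      ]
side0 322.1024971008301 210.5942153930664 (40.299808502197266, 52.07583999633789) [0.47057157 0.02347126 0.02      ]
```

View pics/crop1.png

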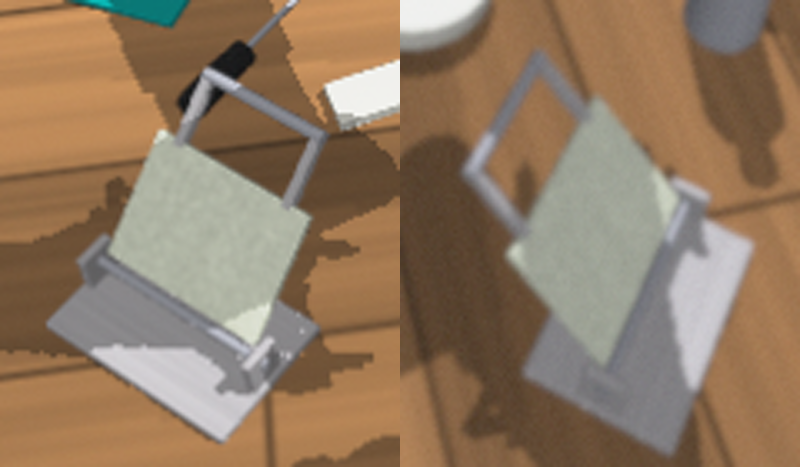

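```bash
python3 - <<'E'
from h import *
s=cam('scene');d=cam('side')
A,e1=tri(s,(222.1,221.6),d,(340.4,267.3));B,e2=tri(s,(256.6,240.5),d,(361.4,235.3));print(A,e1,B,e2)
print('bottle',onz(s,316,350,.0),onz(d,421,228,0), 'book/other',onz(d,452,275,.05))
print('screwdriver',onz(d,300,310,.01),'case',onz(d,300,266,.01),'lens top',onz(s,408,300,.07),'bodycap',onz(s,433,282,0.01))
print('yellow',onz(s,433,193,.026))
p=[0.45,0.275,0.18]
arm.move_ptp(p,down(-np.pi/2)); c,im=snap('wrist','w1'); st=arm.read_state();print(st['time'],st['q'],st['tool_pos'])
arm.move_ptp([0.472,0.023,0.16],down(-np.pi/2)); c,im=snap('wrist','w2'); st=arm.read_state();print(st['time'],st['q'],st['tool_pos'])
cv2.imwrite('pics/w12.png',np.hstack([cv2.resize(np.load('pics/w1.npy')[50:350,120:520],None,fx=1,fy=1),im[50:350,120:520]])[:,:,::-1])
np.save('pics/Tw2.npy',c[1])
E
```

```text
[ 0.44407587 -0.25345457  0.13634925] 0.001600826758500721 [ 0.51467693 -0.1765848   0.13519355] 0.0005224181313911334
bottle [ 0.73961246 -0.07430886  0.        ] [ 0.73681274 -0.08446369  0.        ] book/other [ 0.72111996 -0.27694483  0.05      ]
screwdriver [ 0.35040851 -0.26536381  0.01      ] case [ 0.37338854 -0.14470963  0.01      ] lens top [0.68813282 0.14394489 0.07      ] bodycap [0.61653756 0.23614208 0.01      ]
yellow [0.34120118 0.32263136 0.026     ]
1.4083 [ 9.28574640e-01 -1.54220182e-01 -1.94117822e-01  3.01658514e-04
 -1.53057757e+00 -9.29894633e-01] [0.45072087 0.27433133 0.18031937]
2.45 [ 4.78823417e-01 -3.06444269e-01 -3.57703707e-01 -1.33404563e-04
 -1.51933800e+00 -4.78075492e-01] [0.47224787 0.02380456 0.16009131]
```

View pics/w12.png

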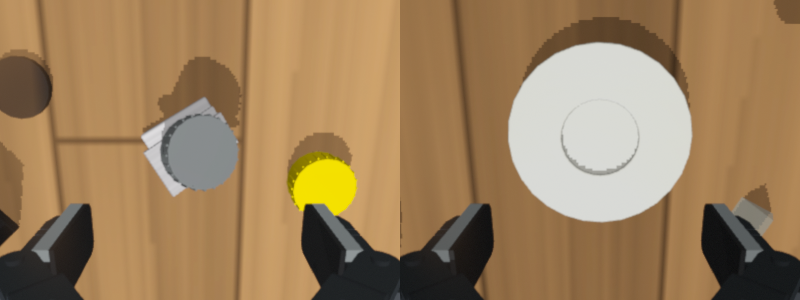

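```bash
python3 - <<'E'
import cv2,numpy as np
a=np.load('pics/w1.npy')[125:265,240:380,::-1];b=np.load('pics/scene0.npy')[195:255,405:465,::-1]
cv2.imwrite('pics/c2.png',np.hstack([cv2.resize(a,(400,400),interpolation=2),cv2.resize(b,(400,400),interpolation=2)]))
E
```

```text
(no output)
```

View pics/c2.png

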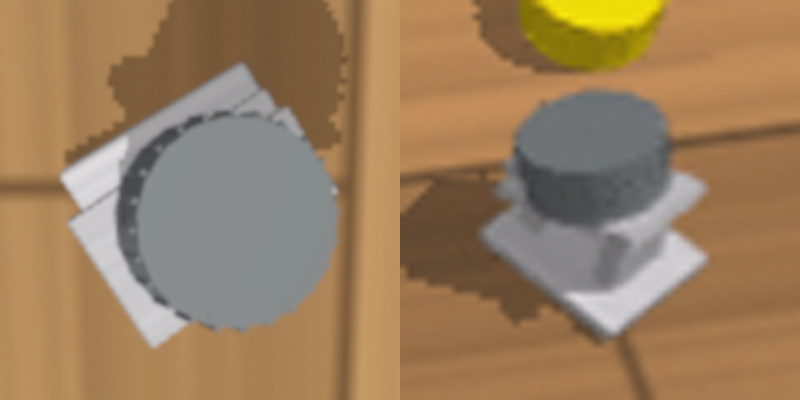

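```bash
cat >> h.py <<'E'
def tool_T(p,rv):
    T=np.eye(4);T[:3,:3]=R.from_rotvec(rv).as_matrix();T[:3,3]=p;return T
def capface(im,u0,v0):
    h=cv2.cvtColor(im,cv2.COLOR_RGB2HSV);m=((h[...,1]<60)&(h[...,0]>60)&(h[...,2]>115)&(h[...,2]<170)).astype(np.uint8)
    m=cv2.morphologyEx(m,cv2.MORPH_OPEN,np.ones((5,5)))
    n,l,s,ce=cv2.connectedComponentsWithStats(m);k=l[int(v0),int(u0)]
    cs,_=cv2.findContours((l==k).astype(np.uint8),0,1);return cv2.fitEllipse(cv2.convexHull(max(cs,key=cv2.contourArea)))
TH=np.radians(32.5)
def pick_R(th,flip):
    ax=np.array([-np.sin(.4)*np.cos(th),-np.sin(.4)*np.sin(th),np.cos(.4)])
    y=np.array([-np.sin(th),np.cos(th),0])*flip;z=-ax;return ax,R.from_matrix(np.c_[np.cross(y,z),y,z]).as_rotvec()
E
python3 - <<'E'
from h import *
p=arm.camera_params('wrist');H=np.array(p['hand_eye'])
im=np.load('pics/w1.npy');T1=tool_T([0.45072087,0.27433133,0.18031937],down(-np.pi/2))@H;c1=(p,T1)
print('HSV face',cv2.cvtColor(im,cv2.COLOR_RGB2HSV)[202,323])
e=capface(im,323,202);print(e)
f=onz(c1,*e[0],.064);print('face',f)
g=lambda x,y:(240+x*.35,125+y*.35)
for z,a,b in[(.005,(60,175),(240,65)),(.045,(70,220),(155,345))]:
    A=onz(c1,*g(*a),z);B=onz(c1,*g(*b),z);print(np.degrees(np.arctan2(*(B-A)[[1,0]])),np.linalg.norm(B-A))
c2=(p,np.load('pics/Tw2.npy'))
for q in[(282,186),(358,186),(320,148),(320,226),(320,187)]:print(onz(c2,*q,.03))
im=np.load('pics/w2.npy');m=(im.min(2)>195).astype(np.uint8);cs,_=cv2.findContours(m,0,1);k=max(cs,key=cv2.contourArea)
P=np.array([onz(c2,*x[0],.03)[:2] for x in k]);lo=P[P[:,1]>P[:,1].mean()];print('disc',cv2.minEnclosingCircle(P.astype(np.float32)))
q=np.linalg.lstsq(np.c_[2*lo,np.ones(len(lo))],(lo**2).sum(1),rcond=None)[0];print('lower arc fit',q[:2],np.sqrt(q[2]+q[:2]@q[:2]))
for fl in(1,-1):
    ax,rv=pick_R(TH,fl);o=f-.026*ax
    for dd in(.126,.002):print(fl,o,arm.solve_ik(o+ax*dd,rv))
E
```

```text
HSV face [100  11 142]
((322.1894836425781, 201.37319946289062), (68.74478149414062, 77.83303833007812), 19.649961471557617)
face [0.44761743 0.27997359 0.064     ]
-148.56762030488537 0.06834264129498298
121.556220275136 0.04541312369617787
[0.50104034 0.02027663 0.03      ]
[0.440558   0.02027901 0.03      ]
[ 0.47084903 -0.00989527  0.03      ]
[0.47073378 0.05401678 0.03      ]
[0.47079389 0.02109871 0.03      ]
disc ((0.4712222218513489, 0.021954180672764778), 0.07282423973083496)
lower arc fit [0.47117844 0.02179284] 0.07211861948493524
1 [0.45615667 0.28541368 0.04005241] [ 1.12659588 -0.69238265 -0.74683759  0.22527372 -1.18131302 -2.18066153]
1 [0.45615667 0.28541368 0.04005241] [ 1.05076185 -0.4624889  -0.82228405  0.23972347 -0.86716826 -2.17812255]
-1 [0.45615667 0.28541368 0.04005241] [ 1.12659588 -0.69238265 -0.74683759  0.22527372 -1.18131302  0.96093113]
-1 [0.45615667 0.28541368 0.04005241] [ 1.05076185 -0.4624889  -0.82228405  0.23972347 -0.86716826  0.96347011]
```

```bash
sed -i 's/radians(32.5)/radians(31.5)/' h.py; python3 - <<'E'
from h import *
ax,rv=pick_R(TH,-1);o=np.array([.44762,.27997,.064])-.026*ax
arm.move_ptp(o+ax*.126,rv);c,im=snap('wrist','w3');st=arm.read_state()
pr=proj(c,o+.026*ax);e=capface(im,*pr);print(pr,e,st['time'])
r0,d=ray(c,*e[0]);t=((o+.026*ax-r0)@ax)/(d@ax);f=r0+d*t;T=tool_T(st['tool_pos'],st['tcp_rot']);print('face in tool',np.linalg.inv(T)@np.r_[f,1],f)
ed=onz
# diameter check
for du in(-e[1][0]/2,e[1][0]/2):
    r0,d=ray(c,e[0][0]+du,e[0][1]);print(r0+d*(((f-r0)@ax)/(d@ax)))
cv2.imwrite('pics/w3c.png',im[80:380,120:520,::-1])
E
```

```text
[316.37148685 200.33990257] ((314.2721862792969, 200.1171417236328), (77.47978973388672, 83.62368774414062), 142.8045196533203) 3.775
face in tool [ 1.22952072e-05 -1.62944267e-03  1.00117187e-01  1.00000000e+00] [0.4469667  0.28133062 0.06406506]
[0.43250697 0.30497901 0.06407661]
[0.46142735 0.25767983 0.06405332]
```

View pics/w3c.png

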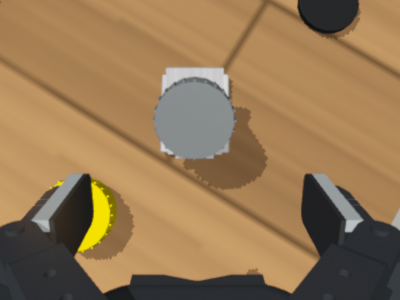

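```bash
python3 - <<'E'
from h import *
ax,rv=pick_R(TH,-1);o=np.array([.44697,.28133,.06406])-.026*ax
arm.move_l(o+ax*.126,rate=.05)
print(arm.move_l(o+ax*.002,rate=.1,contact_N=8));st=arm.read_state();print(st['tool_pos']-o-ax*.002,st['force'])
arm.clamp(30);st=arm.read_state();print(st['time'],st['finger_gap'],st['gripper_force'],st['force'])
arm.move_l(o+ax*.09,rate=.1);snap('side','s4');c,im=snap('wrist','w4');st=arm.read_state();print(st['time'],st['finger_gap'],st['gripper_force'])
cv2.imwrite('pics/w4c.png',np.hstack([im[80:380,120:520],cv2.resize(np.load('pics/s4.npy')[60:210,220:420],(400,300))])[:,:,::-1])
E
```

```text
False
[0.00015011 0.00031976 0.00077341] [-0.16086031  0.40183993  0.06592379]
5.8 0.05790940765638367 31.280747117707506 [-4.729887   -2.41308993  5.74708033]
6.9333 0.057467427249237354 32.1505554849864
```

View pics/w4c.png

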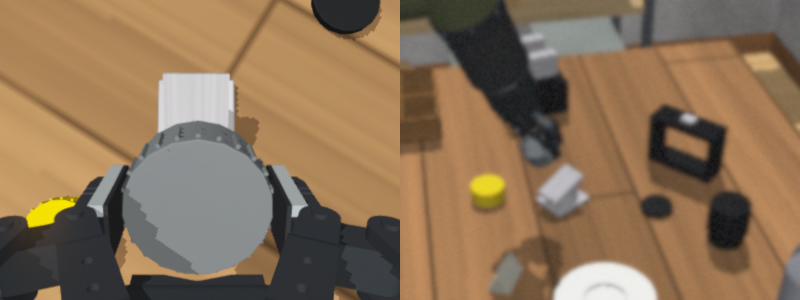

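```bash
python3 - <<'E'
from h import *
ax,rv=pick_R(TH,-1)
im=np.load('pics/w4.npy');p=arm.camera_params('wrist');H=np.array(p['hand_eye'])
h=cv2.cvtColor(im,cv2.COLOR_RGB2HSV)
m=((h[...,1]<60)&(h[...,0]>60)&(h[...,2]>75)&(h[...,2]<170)).astype(np.uint8)
ct=(p,H) # in tool coords
# face edges: scan columns/rows
print('row285',''.join('#' if a else '.' for a in m[285,225:415]));print(im[200:360:4,318].mean(1).astype(int))
for q in[(242,285),(395,285),(318,218),(318,352)]:print(onz(ct,*q,-.024))
rd=(R.from_euler('z',TH)*R.from_rotvec([np.pi,0,0])).as_rotvec()  # tool x=cradle x
print(R.from_rotvec(rv).as_matrix()[:,1],R.from_rotvec(rd).as_matrix()[:,1])
arm.move_ptp([.471,.0218,.18],rd);c,im=snap('wrist','w5');st=arm.read_state();print(st['time'],st['q'],st['gripper_force'])
np.save('pics/Tw5.npy',c[1])
print(proj(c,[.471,.0218,.03]))
m=(im.min(2)>195).astype(np.uint8);cs,_=cv2.findContours(m,0,1);k=max(cs,key=cv2.contourArea)
a=proj(c,[.471,.0218,.03]);k=np.array([x[0] for x in k if x[0][1]<a[1]+20])
P=np.array([onz(c,*x,.03)[:2] for x in k])
cv2.imwrite('pics/w5c.png',cv2.resize(im[80:380,120:520,::-1],(800,600)))
E
```

```text
row285 ..................######################################################################################################################################################..................##..
[171 110 110 112 142 149 145 144 143 144 143 143 142 142 142 142 142 142
 143 142 142 141 141 141 141 141 141 141 141 141 141 141 141 141 141 140
 140 141 136 144]
[ 0.00165401 -0.02754739 -0.024     ]
[ 0.00162683  0.02976233 -0.024     ]
[ 0.02808405  0.00088463 -0.024     ]
[-0.0280977   0.00094074 -0.024     ]
[ 5.22498565e-01 -8.52640164e-01  4.16333634e-16] [ 5.22498565e-01 -8.52640164e-01  5.54305945e-16]
7.9833 [ 4.78031017e-01 -3.12500253e-01 -3.27587634e-01 -1.02855494e-05
 -1.55604599e+00  1.64352619e+00] 32.15159400890116
[316.68839237 184.85388896]
```

View pics/w5c.png

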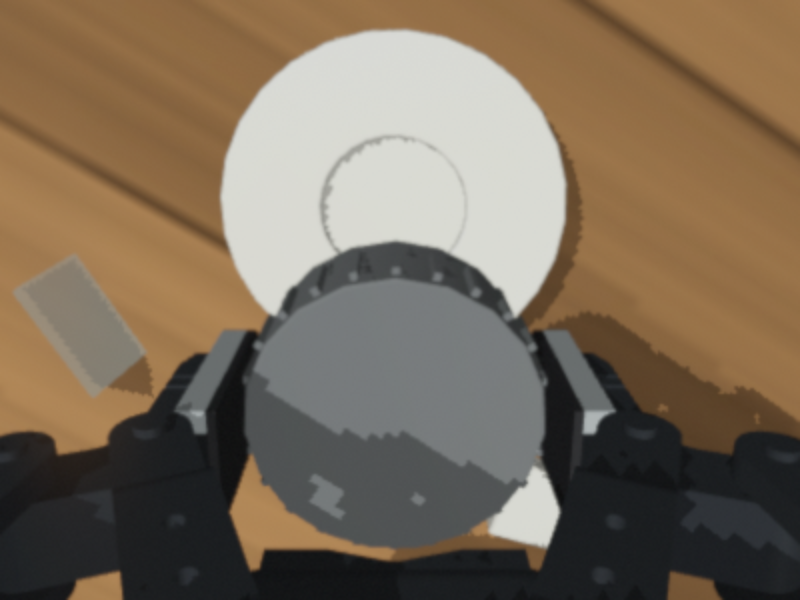

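```bash
python3 - <<'E'
from h import *
c=(arm.camera_params('wrist'),np.load('pics/Tw5.npy'))
L=onz(c,120+321/2,80+207/2,.03);Rr=onz(c,120+467/2,80+207/2,.03);t=onz(c,120+394/2,80+136/2,.03)
x=np.array([np.cos(TH),np.sin(TH),0]);y=np.array([np.sin(TH),-np.cos(TH),0])
print(L,Rr,np.linalg.norm(L-Rr));ctr=t-.031*x;print('w5 centre',ctr,(L+Rr)/2)
# solve true centre + bias: ctr = p + bx*x+by*y ; w2: X = p + bx*(-Y)+by*(-X)
m2=np.array([.4711,.0218])
A=np.array([[1,0,x[0],y[0]],[0,1,x[1],y[1]],[1,0,0,-1],[0,1,-1,0],[0,0,0,1]])
print(np.linalg.lstsq(A,np.r_[ctr[:2],m2,.001],rcond=None))
E
```

```text
[0.45595591 0.0486474  0.03      ] [ 0.48834376 -0.00426875  0.03      ] 0.06204104984597139
w5 centre [0.47138628 0.02171546 0.03      ] [0.47214983 0.02218932 0.03      ]
(array([4.71345670e-01, 2.19787086e-02, 3.78935298e-05, 4.97113309e-04]), array([4.19000286e-07]), np.int32(4), array([1.89676731, 1.72546877, 1.18417641, 1.01131475]))
```

```bash
cat >> h.py <<'E'
RD=(R.from_euler('z',TH)*R.from_rotvec([np.pi,0,0])).as_rotvec()
E
python3 - <<'E'
from h import *
P=np.array([.4715,.0221])
arm.move_l([*P,.06],rate=.12);arm.move_l([*P,.038],rate=.06)
hit=arm.move_l([*P,.0255],rate=.02,contact_N=3);st=arm.read_state();print(hit,st['tool_pos'],st['force'],st['time'],st['finger_gap'])
E
```

```text
True [0.47143978 0.02206859 0.02744127] [-1.01444542e+00  2.81442744e-03  4.31191531e+00] 10.1833 0.05738290495211662
```

```bash
python3 - <<'E'
from h import *
arm.release();arm.wait(.2)
arm.move_l([.4715,.0221,.16],rate=.15);c,im=snap('wrist','w6');st=arm.read_state();print(st['time'])
e=capface(im,*proj(c,[.4715,.0221,.051]));f=onz(c,*e[0],.051);print(e,f)
cv2.imwrite('pics/w6c.png',im[80:380,120:520,::-1])
# flap plan
y=np.array([.0706,.0769,0]);y/=np.linalg.norm(y);x=np.array([y[1],-y[0],0]);bar=np.array([.4794,-.2150,.1358])
for fl in(1,-1):
    ty=x*fl;rv=R.from_matrix(np.c_[np.cross(ty,[0,0,-1]),ty,[0,0,-1]]).as_rotvec()
    for P in(bar+[0,0,.1],bar-[0,0,.019],bar+.1202*x+[0,0,.035]):print(fl,P,arm.solve_ik(P,rv))
E
```

```text
11.875
((317.24468994140625, 197.10000610351562), (73.82481384277344, 77.251708984375), 97.75773620605469) [0.47140807 0.02151463 0.051     ]
1 [ 0.4794 -0.215   0.2358] [-3.82708528e-02 -1.58419804e-01 -9.70689818e-02  4.44089210e-16
 -1.63214715e+00  2.43715126e+00]
1 [ 0.4794 -0.215   0.1168] [-3.82708528e-02 -1.43949654e-01 -3.00672935e-01  4.44089210e-16
 -1.41407305e+00  2.43715126e+00]
1 [ 0.56794377 -0.29628986  0.1708    ] [-1.69069699e-01  1.48629701e-01  9.09425202e-02  4.44089210e-16
 -1.51310915e+00  2.56795011e+00]
-1 [ 0.4794 -0.215   0.2358] [-3.82708528e-02 -1.58419804e-01 -9.70689818e-02  4.44089210e-16
 -1.63214715e+00 -7.04441391e-01]
-1 [ 0.4794 -0.215   0.1168] [-3.82708528e-02 -1.43949654e-01 -3.00672935e-01  4.44089210e-16
 -1.41407305e+00 -7.04441391e-01]
-1 [ 0.56794377 -0.29628986  0.1708    ] [-1.69069699e-01  1.48629701e-01  9.09425202e-02  4.44089210e-16
 -1.51310915e+00 -5.73642544e-01]
```

View pics/w6c.png

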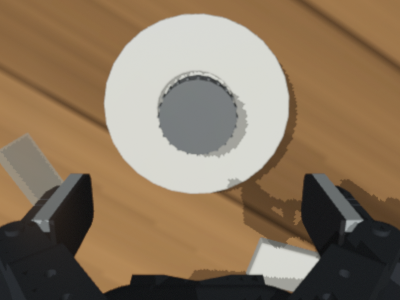

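```bash
cat >> h.py <<'E'
BY=np.array([.0706,.0769,0]);BY/=np.linalg.norm(BY);BX=np.array([BY[1],-BY[0],0]);BAR=np.array([.4794,-.2150,.1358])
RB=R.from_matrix(np.c_[np.cross(-BX,[0,0,-1]),-BX,[0,0,-1]]).as_rotvec()
E
python3 - <<'E'
from h import *
arm.move_l([.4715,.0221,.24],rate=.2)
arm.move_ptp(BAR+[0,0,.1],RB);c,im=snap('wrist','w7');print(arm.read_state()['time'])
print([proj(c,BAR+BY*s) for s in(-.046,0,.046)])
cv2.imwrite('pics/w7c.png',im[:,:,::-1])
E
```

```text
14.4917
[array([317.91077943, 133.8168115 ]), array([317.82083379, 199.01731618]), array([317.7379987 , 258.14500329])]
```

View pics/w7c.png

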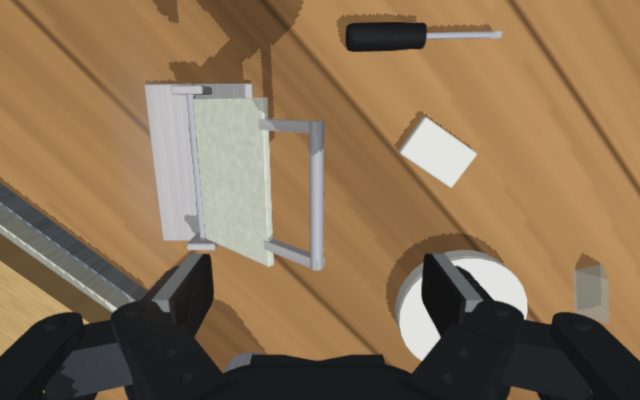

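```bash
python3 - <<'E'
from h import *
print(arm.move_l(BAR-[0,0,arm.grip_depth],rate=.1,contact_N=10));st=arm.read_state();print(st['force'])
arm.clamp(40);st=arm.read_state();print(st['time'],st['finger_gap'],st['gripper_force'],st['force'],st['moment'],st['tool_pos'])
E
```

```text
False
[ 0.05527661 -0.85671147  0.45453327]
16.5167 0.008456526360075826 38.95853877067566 [ 2.56738252 -2.82001195 -0.29339334] [-0.93929101 -0.88403887  0.00773991] [ 0.47976631 -0.21527922  0.11725492]
```

```bash
python3 - <<'E'
from h import *
b=BAR-[0,0,arm.grip_depth];hz=b+.16*np.sin(.85)*BX;hz[2]=.03-arm.grip_depth
for a in np.linspace(-.85,0,11)[1:]:
    arm.move_l(hz+.16*np.array([*(np.sin(a)*BX[:2]),np.cos(a)]),rate=.04 if a>-.2 else .06)
    st=arm.read_state();print(round(st['time'],2),round(a,2),st['force'].round(1),st['moment'].round(2),round(st['finger_gap'],4),round(st['gripper_force'],1))
arm.wait(.5);c=cam('scene');im=snap('scene','s8')[1];snap('side','d8');snap('wrist','w8')
st=arm.read_state();print(st['tool_pos'],st['qd'].round(4),st['force'],st['gripper_force'])
E
```

```text
16.89 -0.76 [-1.3  3.3  0.5] [ 0.58  0.37 -0.  ] 0.0085 39.2
17.27 -0.68 [-3.5  4.9  3.1] [ 1.37  1.21 -0.01] 0.0081 39.4
17.64 -0.6 [-4.1  3.8  6.1] [ 1.58  1.42 -0.  ] 0.0085 39.4
18.02 -0.51 [-4.1  5.   5.7] [1.56 1.36 0.03] 0.0081 40.3
18.39 -0.43 [-2.1  2.9  6.3] [1.12 0.97 0.03] 0.008 40.3
18.77 -0.34 [-3.1  3.1  6.1] [ 1.09  0.75 -0.  ] 0.0083 40.8
19.14 -0.26 [-1.1  2.9  5. ] [1.14 0.76 0.03] 0.0083 41.0
19.63 -0.17 [-0.8  2.4  2.2] [0.68 0.13 0.04] 0.0087 41.2
20.12 -0.09 [0.2 1.6 2.3] [0.93 0.2  0.01] 0.0082 41.0
20.62 0.0 [0.8 2.  2.1] [ 0.65 -0.16 -0.01] 0.0086 41.0
[ 0.56792811 -0.29623796  0.17130245] [ 0.0012  0.0003  0.0013 -0.0007 -0.0017 -0.0003] [-0.21852988  2.09181654  1.10327032] 41.01010322570801
```

```bash
python3 - <<'E'
from h import *
p=arm.camera_params('wrist');c=(p,tool_T(BAR+[0,0,.1],RB)@np.array(p['hand_eye']))
st=arm.read_state();t=st['tool_pos']
for z,a,b in[(.042,(191,90),(201,246)),(.032,(196,95),(203,243)),(.135,(316,125),(317,265)),(.008,(146,85),(165,240))]:
    A=onz(c,*a,z);B=onz(c,*b,z);M=(A+B)/2;print(z,A,B,'|',np.linalg.norm(A-B),'off along BX from TCP',(t-M)@BX)
# scene camera: panel in s8 vs predicted corners when upright
s=cam('scene');d=cam('side');H=np.array([t[0],t[1],.03])
for n,cc in(('s8',s),('d8',d)):
    im=np.load(f'pics/{n}.npy').astype(int);h=cv2.cvtColor(im.astype(np.uint8),cv2.COLOR_RGB2HSV)
    for ang in(-.07,0,.07):print(n,ang,[proj(cc,H+q*BY+r*(np.sin(ang)*BX+np.cos(ang)*np.array([0,0,1]))).round(1).tolist() for q in(-.07,.07) for r in(.003,.108)])
    m=((h[...,0]>25)&(h[...,0]<50)&(h[...,1]>10)&(h[...,1]<60)&(h[...,2]>100)).astype(np.uint8)
    m=cv2.morphologyEx(m,cv2.MORPH_OPEN,np.ones((3,3)))
    ctr=proj(cc,H+[0,0,.06]);N,l,S,ce=cv2.connectedComponentsWithStats(m)
    k=[i for i in range(1,N) if np.hypot(*(ce[i]-ctr))<40 and S[i][4]>100]
    for i in k:
        cs,_=cv2.findContours((l==i).astype(np.uint8),0,1);K=max(cs,key=cv2.contourArea)
        print(S[i],cv2.approxPolyDP(cv2.convexHull(K),3,True)[:,0].tolist())
E
```

```text
0.042 [ 0.51257813 -0.35130921  0.042     ] [ 0.62006824 -0.24048809  0.042     ] | 0.15438732377738634 off along BX from TCP 0.0014117214007397204
0.032 [ 0.51479336 -0.34755921  0.032     ] [ 0.62146663 -0.24064324  0.032     ] | 0.15103049542602842 off along BX from TCP 0.0012963337475659662
0.135 [ 0.44532691 -0.25426171  0.135     ] [ 0.51515452 -0.17723474  0.135     ] | 0.10396658120620897 off along BX from TCP 0.11902805151902654
0.008 [ 0.55045593 -0.3945702   0.008     ] [ 0.66382496 -0.27073446  0.008     ] | 0.16789230545350475 off along BX from TCP -0.0535118687188098
s8 -0.07 [[191.2, 277.2], [183.6, 249.5], [235.2, 305.1], [230.4, 278.0]]
s8 0 [[191.2, 277.3], [181.3, 251.7], [235.2, 305.2], [228.1, 280.4]]
s8 0.07 [[191.1, 277.3], [178.9, 254.0], [235.1, 305.2], [225.8, 283.0]]
[184 258  51  46 921] [[184, 258], [200, 262], [228, 281], [234, 303], [190, 277]]
d8 -0.07 [[382.5, 322.9], [386.4, 297.1], [404.8, 276.1], [410.2, 248.7]]
d8 0 [[382.6, 322.9], [389.9, 298.7], [404.9, 276.2], [413.4, 250.0]]
d8 0.07 [[382.7, 323.0], [393.4, 300.4], [405.0, 276.2], [416.6, 251.5]]
```

```bash
python3 -c "
from h import *
arm.wait(.3);print(arm.sign_off())"
```

```text
the job is handed in; nothing more can be done
None
```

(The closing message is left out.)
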